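Put the stones away: push the lid flat and the drawer home

TASK

Put the stones away: on the small wooden chest whose open drawer has a metal lid standing up, push the lid down flat with your fingertips, and after that push that drawer fully home without slamming it. Only push: do not take the lid or the knob between the fingers. Leave the other chest's open drawer and the small things on the bench as they are.

Things in the scene. Friction and masses are not known exactly. Their poses are not given: they have to be found in the camera images.
- stone_chest: The dark wooden chest with the lidded drawer, fixed to the bench, 200 deep (x) x 170 wide (y) x 84 high. Origin: centre of its underside; its open front looks to its own -x (towards the robot) and lies 100 in front of the origin. The identical-looking chest without a lid may stand to its left or to its right.
- stone_drawer (a joint): How far the lidded drawer is pulled out, m: 0 = fully home, starts at 0.105 to 0.13. It slides along the chest's x axis on its own rails (about 2.5 N of friction, no spring) and stays where it is left.
- stone_front (a point): Centre of the outer face of the lidded drawer's front panel, which is 166 wide, 70 high, from 9 to 79 above the bench, 12 thick. Axes as the chest's: x into the chest (the way to push), y to the left, z up. A smooth flat face save for the knob at its centre.
- stone_knob (a point): Middle of the head of the small brass knob at the centre of that front panel: head 14 in diameter, 9 long, its end standing 16 out of the panel.
- lid (a joint): Angle of the lid, rad: 0 = lying flat and shut on the drawer, 1.57 = upright, starts at 1.5 to 1.85 (at more than 1.57 it leans outwards, to the chest's left). Limit 1.95. The hinge is stiff (about 0.06 N m): the lid stays at any angle where it is left, so it must be pushed all the way down; it does not spring back.
- lid_hinge (a point): Middle of the lid's hinge line, which runs along the drawer's left wall (chest's +y side), parallel to the chest's x axis, 61 above the bench. Moves with the drawer; turns with the lid. When shut, the lid extends from here 134 to the chest's right (-y).
- lid_mid (a point): Centre of the aluminium lid plate, 74 (along its x) x 134 (along its y, hinge at +67, free edge at -67) x 4 thick. Turns with the lid; its z is the plate's outer face side: up when shut, to the chest's left when standing open. When shut, its top is 65 above the bench, 14 below the top edge of the front panel, and its near edge is 3.5 behind that 12 thick panel.
- tool_chest: The other chest, of the same size and make, fixed; its drawer is also pulled out but has no lid and holds gravers. To be left as it is. Origin: centre of its underside.
- tool_front (a point): Centre of the outer face of the other chest's drawer front; same sizes as stone_front.
- bench_block: Loose steel block, 40 x 40 x 20 high, the nearest of the small things to the robot. Origin: centre of its underside. Leave alone.
- ring_cone: Loose turned wooden ring cone, 44 in diameter at the foot, 65 high, standing between the two drawers. Origin: centre of its underside. Leave alone.
- flux_jar: Loose amber glass jar, 40 in diameter, 60 high, standing between the two chests. Origin: centre of its underside. Leave alone.

How it is judged:
By the outcome, as a careful person would: the job done as asked, in the order asked, and still so for the second after the job is handed in, with the robot touching nothing.
It also fails if it takes over 48 s, if anything falls off the work surface, if the arm or the gripper's body presses on something with over 40 N, if the wrist force passes 120 N, or if a joint passes its speed limit or range.

ROBOT

A 7-joint arm with a two-finger parallel gripper is mounted at the origin on the work surface. World frame = base frame: x ahead of the robot, y to its left, z up, the work surface at z = 0. Lengths are in m, angles in rad, forces in N, time in s.
With the tool pointing down it reaches from about 0.35 to 0.775 m from the base axis. Payload 3.1 kg.
Tool frame: the origin (TCP) lies at the very end of the fingers, on their centre line; the grasp point (between the pads) lies r.grip_depth behind it (r.grip_depth is the distance from the TCP to the grasp point, in m); x points along the fingers, y is the direction in which the jaws open and shut, and the axes are right-handed (so a half turn about x gives the same grasp; the last joint's range is limited). The gripper opens to 85 mm and grips with 20 to 120 N. Pads are 22 mm wide; open, the fingers measure 114 mm over their backs; the gripper's body (76 mm by 85 mm) begins 54 mm behind the grasp point. The pads swing forward as they close: fully open they stand 13 mm farther back than shut.
Start: joints at [-1.339, 0.311, 0.014, 1.512, -0.004, 1.319, -0.027], TCP at [0.149, 0.53, 0.231] pointing down, gripper open.
Joint ranges: [-2.7, 2.7], [-0.3, 1.91], [-1.27, 1.3], [0.12, 2.57], [-1.44, 4.58], [0.2, 2.03], [-3.05, 3.05]. Speed limits (rad/s): [2.79, 2.79, 3.14, 3.14, 3.14, 3.14, 3.14].

INTERFACE

Orientations are given as a unit quaternion [x, y, z, w].
In Python, from plant import sensors, get_image, job, r gives the robot as it stands.
- The arm moves only by the tool jog_arm, never from a script. Its argument "steps" is a list of rows, each an object of numbers: "claw": the finger opening in mm, from 0 to 85.4; "x", "y", "z": the shift along the world's x, y, z in units of 50 mm (1.0 is 50 mm); "yaw": the turn about the world's z in units of 5 degrees (1.0 is 5 degrees). A call has 1 to 20 rows; each row shifts and turns the pose as measured when the row begins; what a row does not reach is not made up. A row lasts 1/8 s, in which the tool goes at most 62.5 mm and 10.7 degrees, less where a joint would pass 70% of its speed; a pose out of reach is approached as far as the arm can. A call is refused whole if a number of a shift passes 1 or a number of a turn 1, either way. A call with a gripper value outside its range is refused whole. The fingers move at their own pace and stop on an object; "force" is the grip in N (left out, the last holds). Time passes only in rows, so rows that do not move let the fingers close. It gives the time, the measured TCP pose, the force and the opening at its end, in the units of the state.
- sensors.read_state(): the state, without advancing time (a new reading comes with each control period).
- get_image(name): name is "scene" or "side" or "wrist"; returns a dict with "img" (384x512x3 uint8, red, green, blue), "fx", "fy", "cx", "cy" (pixels), "world_to_cam" (4x4, takes a point from world to camera coordinates). Camera axes: x right, y down, z forward; pixel columns grow to the right and rows downward; lengths in m; the calibration is good to about 2 mm. A picture is of the moment at which its call begins. There is no depth.
- job.finish_job(): hands the job in, once; it reports no verdict.
The state is a dict: "t": time; "joint_positions": joint angles; "joint_velocities": joint speeds; "effort": joint torques, N m; "ee_pos": TCP position; "tcp_rot": TCP orientation; "wrist_force": force on the tool from outside, world axes, zero at the start; "moment": the same for the moment, N m; "width": finger opening in m.
Only numpy, scipy, OpenCV 4.12 (cv2) and the standard library are available. Lean on these libraries where they do the work, as an engineer would, in place of code of your own. Each camera call takes 0.05 s, during which the arm holds its last target. There are 200 camera calls.

## Working session

There is one attempt and no reset: what is moved stays moved. The work goes in short steps, Python scripts to look and compute and a tool call to move; the robot and the scene stay as the last step left them, time stands still between calls to the robot, and variables do not carry over. Pictures are saved under pics/ and viewed, about 8 in all and at most 12, crops included, and the job is handed in when it is done.

Besides the shell and the picture viewer there is one more tool, called after "Call:" as name(argument=value, ...) on one line, values as JSON. jog_arm: Moves the arm, as the interface text tells. Its arguments: {"type":"object","properties":{"steps":{"type":"array"},"force":{"type":"number"}},"required":["steps"]}

```bash
mkdir -p pics; cat > h.py <<'E'
import numpy as np, cv2
from plant import sensors, get_image, job, r
def snap(n,f):
    d=get_image(n); cv2.imwrite('pics/'+f,d['img'][:,:,::-1]); np.savez('pics/'+f[:-4],**{k:d[k] for k in('fx','fy','cx','cy','world_to_cam')}); return d
def onz(f,u,v,z,axis=2):
    d=np.load('pics/'+f+'.npz'); W=d['world_to_cam']; R=W[:3,:3]; c=-R.T@W[:3,3]
    q=R.T@np.array([(u-d['cx'])/d['fx'],(v-d['cy'])/d['fy'],1]); return c+q*(z-c[axis])/q[axis]
def proj(f,p):
    d=np.load('pics/'+f+'.npz'); q=d['world_to_cam']@np.r_[p,1]; return np.array([d['fx']*q[0]/q[2]+d['cx'],d['fy']*q[1]/q[2]+d['cy']])
E
python3 - <<'E'
from h import *
a=snap('scene','s0.png');b=snap('side','d0.png')
for d in(a,b):
    W=d['world_to_cam'];print(-W[:3,:3].T@W[:3,3],W[2,:3],d['fx'])
print(sensors.read_state())
im=np.hstack([a['img'],b['img']])[:,:,::-1]
E
```

```text
[0.97614308 0.3668741  0.61273547] [-0.48628499 -0.47852106 -0.7311255 ] 419.84011469237674
[ 0.3638125  -0.31173838  0.58091475] [ 0.3495722   0.51513616 -0.78258163] 355.08090074032674
{'t': 0.1, 'joint_positions': array([-1.33870566,  0.31167872,  0.01394782,  1.51290699, -0.00440683,
        1.31918676, -0.02719579]), 'joint_velocities': array([-1.70524726e-05, -1.43525378e-03,  3.16168660e-05, -3.68094294e-03,
        2.50403761e-04, -1.61189119e-04, -8.44988803e-04]), 'effort': array([ 7.34390433e-04, -3.80854261e+01,  1.46540003e-01, -2.31237602e+01,
        1.22336208e-02,  8.15705425e-03, -1.43545873e-05]), 'ee_pos': array([0.14849512, 0.52889463, 0.2303073 ]), 'tcp_rot': array([ 0.09569909,  0.70057604, -0.09721046,  0.70041775]), 'wrist_force': array([ 0.01472952, -0.84476036, -1.06934849]), 'moment': array([-0.03233806, -0.00322254, -0.00478347]), 'width': 0.08511319452975538}
```

View pics/s0.png

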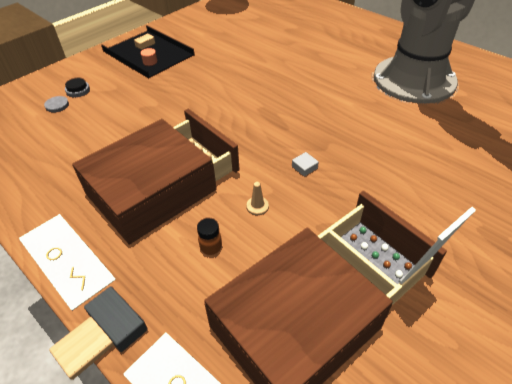

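View pics/d0.png

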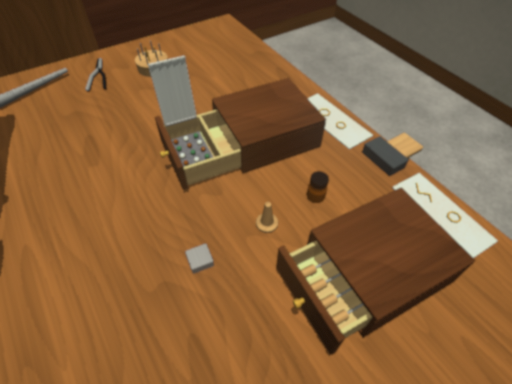

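```bash
python3 - <<'E'
from h import *
a=cv2.imread('pics/s0.png')[180:384,200:480];b=cv2.imread('pics/d0.png')[40:200,140:340]
cv2.imwrite('pics/c1.png',cv2.resize(a,None,fx=2.8,fy=2.8,interpolation=cv2.INTER_CUBIC))
cv2.imwrite('pics/c2.png',cv2.resize(b,None,fx=3.7,fy=3.7,interpolation=cv2.INTER_CUBIC))
E
```

```text
(no output)
```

View pics/c1.png

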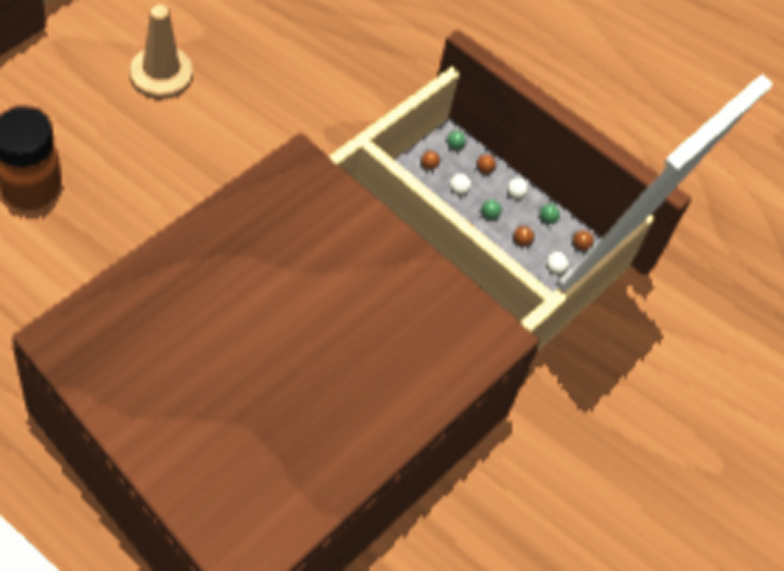

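View pics/c2.png

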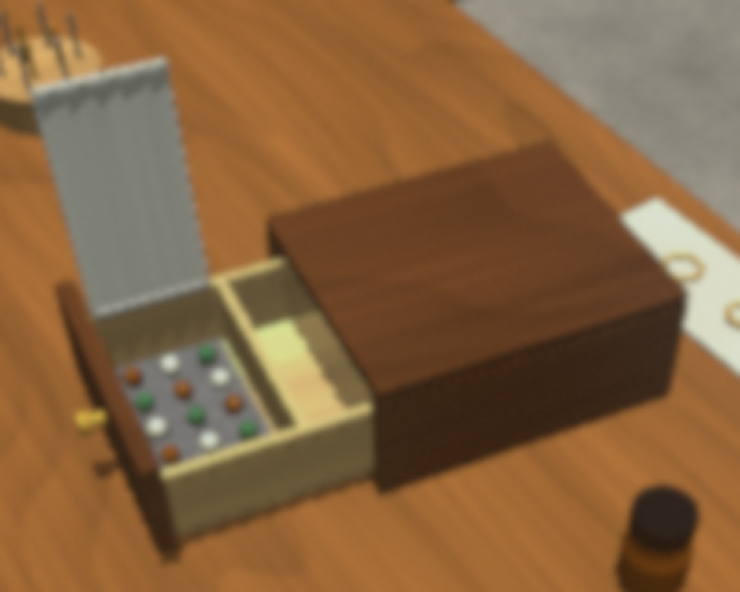

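```bash
cat >> h.py <<'E'
def tri(obs):
    A=[];B=[]
    for f,u,v in obs:
        d=np.load('pics/'+f+'.npz');W=d['world_to_cam'];R=W[:3,:3];c=-R.T@W[:3,3]
        q=R.T@np.array([(u-d['cx'])/d['fx'],(v-d['cy'])/d['fy'],1]);q/=np.linalg.norm(q);P=np.eye(3)-np.outer(q,q);A.append(P);B.append(P@c)
    return np.linalg.solve(sum(A),sum(B))
E
python3 - <<'E'
from h import *
np.set_printoptions(precision=4,suppress=True)
a=lambda u,v:('s0',200+u/2.8,180+v/2.8)
b=lambda u,v:('d0',140+u/3.7,40+v/3.7)
for n,p,q,z in[('FR',(303,135),(377,390),.084),('FL',(540,340),(270,220),.084),('BR',(14,338),(685,295),.084),('BL',None,(548,142),.084),
 ('panelR',(457,32),(142,475),.079),('panelL',(690,202),(60,288),.079),('lidfree near',(767,80),(35,93),None),('lidfree far',(670,162),(167,62),None),('knob',None,(88,420),.044),('block',None,None,0),]:
    if z: print(n,*[onz(*o,z) for o in([a(*p)] if p else[])+([b(*q)] if q else [])])
    if p and q: print('   tri',n,tri([a(*p),b(*q)]))
print('hinge far',onz(*b(207,277),.061),'hinge near',onz(*b(97,312),.061))
print('cone',onz('d0',267,225,0),'block',onz('d0',200,262,.01),'jar',onz('d0',318,193,0))
print('tool front', onz('d0',281,247,.079),onz('d0',334,338,.079))
E
```

```text
FR [0.6271 0.1383 0.084 ] [0.624  0.1344 0.084 ]
   tri FR [0.6254 0.137  0.0812]
FL [0.6484 0.3029 0.084 ] [0.646  0.2954 0.084 ]
   tri FL [0.6474 0.3016 0.0802]
BR [0.8233 0.1122 0.084 ] [0.8164 0.1067 0.084 ]
   tri BR [0.8214 0.1103 0.0791]
BL [0.8386 0.2723 0.084 ]
panelR [0.497  0.1559 0.079 ] [0.4919 0.1498 0.079 ]
   tri panelR [0.493  0.1541 0.0744]
panelL [0.5187 0.3186 0.079 ] [0.5146 0.3096 0.079 ]
   tri panelL [0.5156 0.3175 0.0738]
   tri lidfree near [0.5307 0.323  0.1933]
   tri lidfree far [0.6028 0.3127 0.193 ]
knob [0.493  0.2369 0.044 ]
hinge far [0.5997 0.2943 0.061 ] hinge near [0.5299 0.2999 0.061 ]
cone [ 0.5938 -0.0057  0.    ] block [ 0.4459 -0.012   0.01  ] jar [0.7287 0.0033 0.    ]
tool front [ 0.558  -0.0945  0.079 ] [ 0.5371 -0.2493  0.079 ]
```

```bash
python3 - <<'E'
from h import *
np.set_printoptions(precision=4,suppress=True)
from scipy.spatial.transform import Rotation as R
s=sensors.read_state();print(R.from_quat(s['tcp_rot']).as_matrix(),r.grip_depth)
print('holder',onz('d0',150,65,0),onz('d0',140,65,0.),'tool tops',onz('d0',150,45,.06),'pliers',onz('d0',95,78,0))
hp=np.array([.566,.2965,.061]);yh=np.array([.1305,.9914,0]);z=np.array([0,0,1])
for t in np.arange(1.75,-.01,-.125): print(round(t,3),hp+(-.115*np.cos(t)+.013+.004*np.sin(t))*yh+(.115*np.sin(t)+.004*np.cos(t))*z)
E
```

```text
[[-0.0005  0.2703  0.9628]
 [-0.0021  0.9628 -0.2703]
 [-1.     -0.0021  0.0001]] 0.0187
holder [0.6161 0.6365 0.    ] [0.5916 0.6516 0.    ] tool tops [0.6283 0.6318 0.06  ] pliers [0.462  0.6554 0.    ]
1.75 [0.5709 0.3336 0.1734]
1.625 [0.569  0.3195 0.1756]
1.5 [0.5672 0.3053 0.176 ]
1.375 [0.5653 0.2911 0.1746]
1.25 [0.5635 0.2772 0.1714]
1.125 [0.5617 0.2638 0.1665]
1.0 [0.56   0.2511 0.1599]
0.875 [0.5585 0.2394 0.1518]
0.75 [0.5571 0.2287 0.1423]
0.625 [0.5558 0.2192 0.1315]
0.5 [0.5548 0.2112 0.1196]
0.375 [0.5539 0.2048 0.1068]
0.25 [0.5533 0.1999 0.0933]
0.125 [0.5529 0.1968 0.0793]
0.0 [0.5527 0.1954 0.065 ]
```

Call:
jog_arm(steps=[{"claw":0,"x":0.5,"y":-0.15,"z":0.1,"yaw":0.8},{"claw":0,"x":0.7,"y":-0.2,"z":0.1,"yaw":0.8},{"claw":0,"x":0.7,"y":-0.2,"z":0.1},{"claw":0,"x":0.7,"y":-0.2},{"claw":0,"x":0.7,"y":-0.2},{"claw":0,"x":0.7,"y":-0.2},{"claw":0,"x":0.7,"y":-0.2},{"claw":0,"x":0.7,"y":-0.2},{"claw":0,"x":0.7,"y":-0.2},{"claw":0,"x":0.7,"y":-0.2},{"claw":0,"x":0.7,"y":-0.2},{"claw":0,"x":0.7,"y":-0.2},{"claw":0}])

```text
invalid input
```

Call:
jog_arm(steps=[{"x":0.5,"y":-0.15,"z":0.1,"yaw":0.8,"claw":0},{"x":0.7,"y":-0.2,"z":0.1,"yaw":0.8,"claw":0}], force=20)

```text
t: 0.35
ee_pos: [0.2047, 0.5115, 0.2387]
tcp_rot: [0.041, 0.707, -0.045, 0.705]
wrist_force: [0.5, -0.1, 0.2]
width: 0.0516
```

Call:
jog_arm(steps=[{"x":0.74,"y":-0.2,"z":0,"yaw":0,"claw":0},{"x":0.74,"y":-0.2,"z":0,"yaw":0,"claw":0},{"x":0.74,"y":-0.2,"z":0,"yaw":0,"claw":0},{"x":0.74,"y":-0.2,"z":0,"yaw":0,"claw":0},{"x":0.74,"y":-0.2,"z":0,"yaw":0,"claw":0},{"x":0.74,"y":-0.2,"z":0,"yaw":0,"claw":0},{"x":0.74,"y":-0.2,"z":0,"yaw":0,"claw":0},{"x":0.74,"y":-0.2,"z":0,"yaw":0,"claw":0},{"x":0.74,"y":-0.2,"z":0,"yaw":0,"claw":0},{"x":0.6,"y":-0.2,"z":0,"yaw":0,"claw":0},{"x":0,"y":0,"z":0,"yaw":0,"claw":0}])

```text
t: 1.72
ee_pos: [0.5786, 0.402, 0.2299]
tcp_rot: [0.037, 0.71, -0.05, 0.701]
wrist_force: [-0.7, -0.2, 0.0]
width: -0.0002
```

Call:
jog_arm(steps=[{"x":0,"y":0,"z":-0.5,"yaw":0,"claw":0},{"x":0,"y":0,"z":-0.5,"yaw":0,"claw":0},{"x":0,"y":-0.4,"z":-0.1,"yaw":0,"claw":0},{"x":0,"y":-0.3,"z":0,"yaw":0,"claw":0},{"x":0,"y":0,"z":0,"yaw":0,"claw":0}])

```text
t: 2.35
ee_pos: [0.5725, 0.3703, 0.1715]
tcp_rot: [0.036, 0.713, -0.047, 0.699]
wrist_force: [0.7, 0.4, -0.0]
width: -0.0
```

```bash
python3 - <<'E'
from h import *
a=snap('scene','s1.png');b=snap('side','d1.png')
A=cv2.resize(cv2.imread('pics/s1.png')[150:350,300:500],(400,400));B=cv2.resize(cv2.imread('pics/d1.png')[0:200,80:280],(400,400))
cv2.imwrite('pics/c3.png',np.hstack([A,B]));print(sensors.read_state()['ee_pos'])
E
```

```text
[0.57230473 0.37224878 0.17172184]
```

View pics/c3.png

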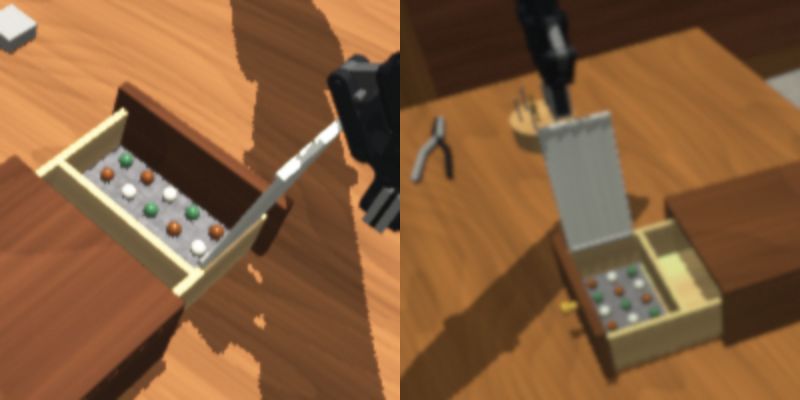

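Call:
jog_arm(steps=[{"x":-0.02,"y":-0.2,"z":0.02,"yaw":0,"claw":0},{"x":-0.02,"y":-0.2,"z":0.02,"yaw":0,"claw":0},{"x":-0.02,"y":-0.2,"z":0.02,"yaw":0,"claw":0},{"x":-0.02,"y":-0.2,"z":0.02,"yaw":0,"claw":0},{"x":-0.02,"y":-0.2,"z":0.02,"yaw":0,"claw":0},{"x":-0.02,"y":-0.2,"z":0.02,"yaw":0,"claw":0},{"x":-0.03,"y":-0.2,"z":0.0,"yaw":0,"claw":0},{"x":-0.03,"y":-0.2,"z":-0.02,"yaw":0,"claw":0}])

```text
t: 3.45
ee_pos: [0.5626, 0.2896, 0.1785]
tcp_rot: [0.036, 0.712, -0.043, 0.7]
wrist_force: [0.4, 0.4, -0.7]
width: 0.0002
```

Call:
jog_arm(steps=[{"x":-0.03,"y":-0.25,"z":-0.14,"yaw":0,"claw":0},{"x":-0.03,"y":-0.27,"z":-0.1,"yaw":0,"claw":0},{"x":-0.03,"y":-0.25,"z":-0.13,"yaw":0,"claw":0},{"x":-0.03,"y":-0.23,"z":-0.16,"yaw":0,"claw":0},{"x":-0.03,"y":-0.21,"z":-0.19,"yaw":0,"claw":0},{"x":-0.02,"y":-0.19,"z":-0.22,"yaw":0,"claw":0}])

```text
t: 4.2
ee_pos: [0.5536, 0.2137, 0.1286]
tcp_rot: [0.036, 0.712, -0.044, 0.7]
wrist_force: [0.4, 1.5, 0.2]
width: 0.0002
```

Call:
jog_arm(steps=[{"x":0,"y":-0.07,"z":-0.2,"yaw":0,"claw":0},{"x":0,"y":-0.1,"z":-0.25,"yaw":0,"claw":0},{"x":0,"y":-0.08,"z":-0.25,"yaw":0,"claw":0},{"x":0,"y":-0.03,"z":-0.2,"yaw":0,"claw":0}])

```text
t: 4.7
ee_pos: [0.5531, 0.1982, 0.0796]
tcp_rot: [0.036, 0.712, -0.044, 0.7]
wrist_force: [0.2, 0.6, 0.8]
width: -0.0002
```

```bash
python3 - <<'E'
from h import *
a=snap('scene','s2.png');b=snap('side','d2.png')
A=cv2.resize(cv2.imread('pics/s2.png')[150:350,300:500],(400,400));B=cv2.resize(cv2.imread('pics/d2.png')[40:240,80:280],(400,400))
cv2.imwrite('pics/c4.png',np.hstack([A,B]));print(sensors.read_state()['ee_pos'])
E
```

```text
[0.55218327 0.19796005 0.07888846]
```

View pics/c4.png

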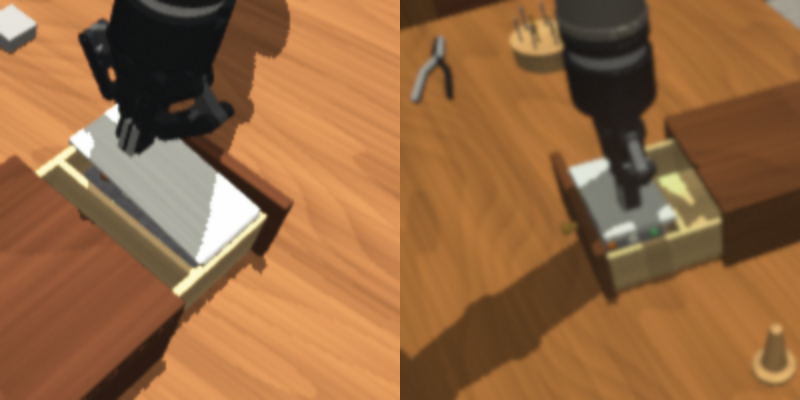

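Call:
jog_arm(steps=[{"x":0,"y":0,"z":-0.1,"yaw":0,"claw":0},{"x":0,"y":0,"z":-0.08,"yaw":0,"claw":0},{"x":0,"y":0,"z":-0.06,"yaw":0,"claw":0}])

```text
t: 5.18
ee_pos: [0.5531, 0.1991, 0.0672]
tcp_rot: [0.036, 0.712, -0.044, 0.7]
wrist_force: [-0.3, 0.4, 0.1]
width: -0.0001
```

Call:
jog_arm(steps=[{"x":0,"y":0,"z":-0.05,"yaw":0,"claw":0},{"x":0,"y":0,"z":-0.04,"yaw":0,"claw":0}])

```text
t: 5.42
ee_pos: [0.5539, 0.1991, 0.0649]
tcp_rot: [0.036, 0.712, -0.044, 0.7]
wrist_force: [-2.7, -2.7, 11.7]
width: 0.0006
```

Call:
jog_arm(steps=[{"x":0,"y":0,"z":-0.05,"yaw":0,"claw":0},{"x":0,"y":0,"z":0,"yaw":0,"claw":0}])

```text
t: 5.68
ee_pos: [0.5556, 0.199, 0.0658]
tcp_rot: [0.036, 0.71, -0.043, 0.702]
wrist_force: [0.2, 0.4, 1.1]
width: -0.0002
```

Call:
jog_arm(steps=[{"x":0,"y":0,"z":0.3,"yaw":0,"claw":0},{"x":0,"y":0,"z":0.6,"yaw":0,"claw":0},{"x":0,"y":0,"z":0.7,"yaw":0,"claw":0},{"x":-0.6,"y":0.25,"z":0,"yaw":0,"claw":0},{"x":-0.6,"y":0.25,"z":0,"yaw":0,"claw":0},{"x":-0.6,"y":0.25,"z":0,"yaw":0,"claw":0},{"x":0,"y":0,"z":0,"yaw":0,"claw":0}])

```text
t: 6.55
ee_pos: [0.4647, 0.2386, 0.1532]
tcp_rot: [0.038, 0.708, -0.042, 0.704]
wrist_force: [1.0, 0.8, 0.2]
width: -0.0002
```

```bash
python3 - <<'E'
from h import *
a=snap('scene','s3.png');b=snap('side','d3.png')
A=cv2.resize(cv2.imread('pics/s3.png')[150:350,300:500],(400,400),interpolation=2);B=cv2.resize(cv2.imread('pics/d3.png')[70:210,120:260],(400,400),interpolation=2)
cv2.imwrite('pics/c5.png',np.hstack([A,B]));print(sensors.read_state()['ee_pos'],sensors.read_state()['tcp_rot'])
E
```

```text
[0.46775694 0.23646003 0.1533431 ] [ 0.03904471  0.70724711 -0.04391353  0.70452015]
```

View pics/c5.png

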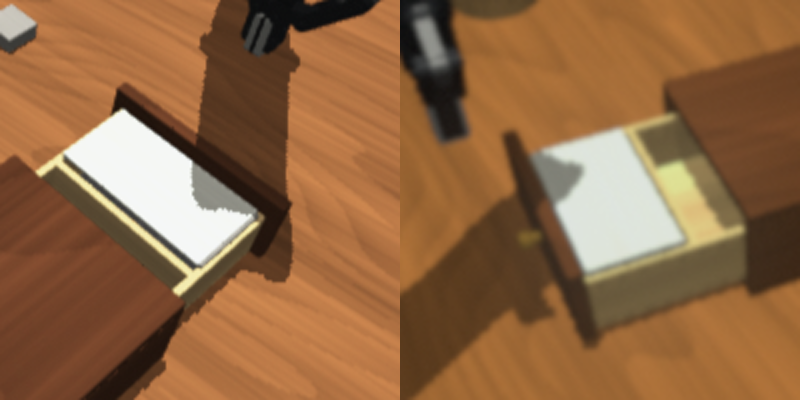

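Call:
jog_arm(steps=[{"x":0,"y":0,"z":-0.6,"yaw":0,"claw":0},{"x":0,"y":0,"z":-0.6,"yaw":0,"claw":0},{"x":0,"y":0,"z":-0.4,"yaw":0,"claw":0},{"x":0,"y":0,"z":-0.2,"yaw":0,"claw":0},{"x":0,"y":0,"z":0,"yaw":0,"claw":0}])

```text
t: 7.28
ee_pos: [0.4757, 0.2326, 0.063]
tcp_rot: [0.042, 0.704, -0.047, 0.707]
wrist_force: [0.5, 0.2, 0.3]
width: -0.0001
```

Call:
jog_arm(steps=[{"x":0.04,"y":0.1,"z":0,"yaw":0,"claw":0},{"x":0.08,"y":0,"z":0,"yaw":0,"claw":0},{"x":0.08,"y":0,"z":0,"yaw":0,"claw":0},{"x":0.08,"y":0,"z":0,"yaw":0,"claw":0}])

```text
t: 7.78
ee_pos: [0.4931, 0.239, 0.0659]
tcp_rot: [0.043, 0.702, -0.046, 0.709]
wrist_force: [-0.2, -1.1, -0.2]
width: 0.0001
```

Call:
jog_arm(steps=[{"x":0.08,"y":-0.03,"z":-0.04,"yaw":0,"claw":0},{"x":0.08,"y":-0.02,"z":-0.04,"yaw":0,"claw":0},{"x":0.08,"y":-0.02,"z":-0.02,"yaw":0,"claw":0},{"x":0.08,"y":-0.01,"z":-0.02,"yaw":0,"claw":0},{"x":0.08,"y":-0.01,"z":-0.02,"yaw":0,"claw":0}])

```text
t: 8.4
ee_pos: [0.5112, 0.2352, 0.0582]
tcp_rot: [0.043, 0.704, -0.046, 0.707]
wrist_force: [-1.5, 0.9, 2.1]
width: -0.0003
```

Call:
jog_arm(steps=[{"x":0.08,"y":-0.01,"z":0.06,"yaw":0,"claw":0},{"x":0.08,"y":-0.01,"z":0.01,"yaw":0,"claw":0},{"x":0.08,"y":-0.01,"z":0,"yaw":0,"claw":0},{"x":0.08,"y":-0.01,"z":0,"yaw":0,"claw":0},{"x":0.08,"y":-0.01,"z":0,"yaw":0,"claw":0}])

```text
t: 9.02
ee_pos: [0.5312, 0.2322, 0.0606]
tcp_rot: [0.042, 0.705, -0.046, 0.706]
wrist_force: [-3.5, 0.6, 0.0]
width: 0.0001
```

```bash
python3 - <<'E'
from h import *
a=snap('scene','s4.png');b=snap('side','d4.png')
A=cv2.resize(cv2.imread('pics/s4.png')[150:350,300:500],(400,400),interpolation=2);B=cv2.resize(cv2.imread('pics/d4.png')[70:210,120:260],(400,400),interpolation=2)
cv2.imwrite('pics/c6.png',np.hstack([A,B]))
E
```

```text
(no output)
```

View pics/c6.png

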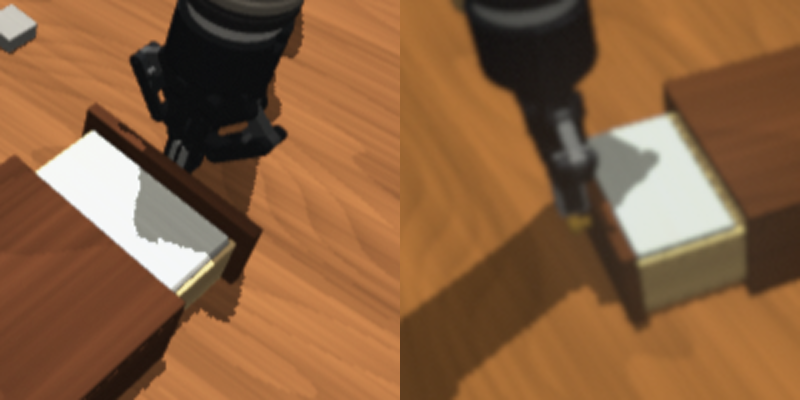

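Call:
jog_arm(steps=[{"x":0.08,"y":-0.01,"z":0.01,"yaw":0,"claw":0},{"x":0.08,"y":-0.01,"z":0,"yaw":0,"claw":0},{"x":0.08,"y":-0.01,"z":0,"yaw":0,"claw":0},{"x":0.08,"y":-0.01,"z":0,"yaw":0,"claw":0},{"x":0.08,"y":-0.01,"z":0,"yaw":0,"claw":0},{"x":0.08,"y":-0.01,"z":0,"yaw":0,"claw":0},{"x":0.08,"y":-0.01,"z":0,"yaw":0,"claw":0},{"x":0.08,"y":-0.01,"z":0,"yaw":0,"claw":0}])

```text
t: 10.12
ee_pos: [0.5651, 0.2277, 0.0607]
tcp_rot: [0.042, 0.706, -0.046, 0.706]
wrist_force: [-3.2, 1.0, -0.5]
width: -0.0001
```

Call:
jog_arm(steps=[{"x":0.08,"y":-0.01,"z":0.01,"yaw":0,"claw":0},{"x":0.08,"y":-0.01,"z":0,"yaw":0,"claw":0},{"x":0.08,"y":-0.01,"z":0,"yaw":0,"claw":0},{"x":0.08,"y":-0.01,"z":0,"yaw":0,"claw":0},{"x":0.07,"y":-0.01,"z":0,"yaw":0,"claw":0},{"x":0.06,"y":-0.01,"z":0,"yaw":0,"claw":0}])

```text
t: 10.88
ee_pos: [0.589, 0.2246, 0.0609]
tcp_rot: [0.042, 0.706, -0.046, 0.706]
wrist_force: [-1.5, 0.7, -1.1]
width: 0.0
```

Call:
jog_arm(steps=[{"x":0.04,"y":-0.01,"z":0,"yaw":0,"claw":0},{"x":0.04,"y":-0.01,"z":0,"yaw":0,"claw":0},{"x":0.04,"y":0,"z":0,"yaw":0,"claw":0},{"x":0.04,"y":-0.01,"z":0,"yaw":0,"claw":0},{"x":0.04,"y":0,"z":0,"yaw":0,"claw":0},{"x":0.04,"y":-0.01,"z":0,"yaw":0,"claw":0}])

```text
t: 11.62
ee_pos: [0.6017, 0.2229, 0.0609]
tcp_rot: [0.042, 0.706, -0.046, 0.706]
wrist_force: [-2.0, 1.4, -0.9]
width: 0.0003
```

Call:
jog_arm(steps=[{"x":0.04,"y":-0.01,"z":0,"yaw":0,"claw":0},{"x":0.04,"y":0,"z":0,"yaw":0,"claw":0},{"x":0.04,"y":-0.01,"z":0,"yaw":0,"claw":0},{"x":0.03,"y":0,"z":0,"yaw":0,"claw":0}])

```text
t: 12.12
ee_pos: [0.6098, 0.2219, 0.0609]
tcp_rot: [0.042, 0.706, -0.046, 0.706]
wrist_force: [-2.5, 1.6, -1.0]
width: -0.0002
```

Call:
jog_arm(steps=[{"x":0.03,"y":0,"z":0,"yaw":0,"claw":0},{"x":0.03,"y":-0.01,"z":0,"yaw":0,"claw":0},{"x":0.03,"y":0,"z":0,"yaw":0,"claw":0}])

```text
t: 12.5
ee_pos: [0.6127, 0.2215, 0.0609]
tcp_rot: [0.042, 0.707, -0.046, 0.704]
wrist_force: [-7.0, 0.4, 3.4]
width: 0.0002
```

Call:
jog_arm(steps=[{"x":0.04,"y":0,"z":0,"yaw":0,"claw":0},{"x":0.05,"y":0,"z":0,"yaw":0,"claw":0},{"x":0.06,"y":0,"z":0,"yaw":0,"claw":0}])

```text
t: 12.88
ee_pos: [0.6125, 0.2215, 0.061]
tcp_rot: [0.04, 0.713, -0.047, 0.698]
wrist_force: [-9.7, -0.4, 5.4]
width: 0.0002
```

Call:
jog_arm(steps=[{"x":-0.15,"y":0.02,"z":0,"yaw":0,"claw":0},{"x":-0.4,"y":0.05,"z":0,"yaw":0,"claw":0},{"x":-0.6,"y":0.08,"z":0,"yaw":0,"claw":0},{"x":-0.4,"y":0.05,"z":0.4,"yaw":0,"claw":0},{"x":-0.2,"y":0,"z":0.7,"yaw":0,"claw":0},{"x":-0.4,"y":0.3,"z":0.7,"yaw":0,"claw":0},{"x":-0.5,"y":0.6,"z":0.5,"yaw":0,"claw":0},{"x":-0.5,"y":0.6,"z":0,"yaw":0,"claw":0},{"x":0,"y":0,"z":0,"yaw":0,"claw":0}])

```text
t: 14.0
ee_pos: [0.4665, 0.3035, 0.1872]
tcp_rot: [0.046, 0.699, -0.047, 0.712]
wrist_force: [0.7, -0.5, -0.9]
width: -0.0001
```

```bash
python3 - <<'E'
from h import *
a=snap('scene','s5.png');b=snap('side','d5.png')
A=cv2.resize(cv2.imread('pics/s5.png')[100:384,160:444],(400,400),interpolation=2);B=cv2.resize(cv2.imread('pics/d5.png')[60:340,80:360],(400,400),interpolation=2)
cv2.imwrite('pics/c7.png',np.hstack([A,B]));print(sensors.read_state()['ee_pos'],sensors.read_state()['wrist_force'])
E
```

```text
[0.46940154 0.29929678 0.18709084] [ 0.35244634 -0.5148738   0.30255283]
```

View pics/c7.png

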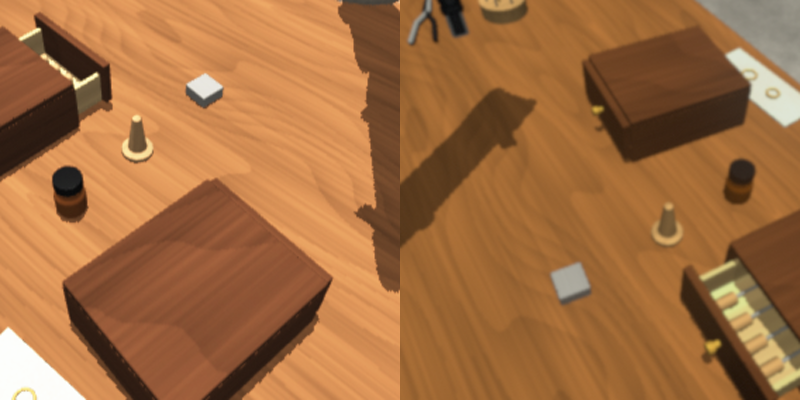

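```bash
python3 -c "
from h import *
print(job.finish_job())"
```

```text
the job is handed in; nothing more can be done
None
```

The stones are put away: the lid is shut, the drawer is fully home, and I handed the job in at about 14 s on the robot's clock. No verdict is reported on hand-in.

- **Lid:** I pushed it over and down from outside with the closed fingertips, then pressed it flat. It stopped at z = 0.065 m, the expected height of the shut lid's top, with about 12 N, and the picture afterwards showed it flat with the drawer unmoved.
- **Drawer:** I pushed the drawer front above the knob at about 35 mm/s, slowing to about 10–15 mm/s at the end. It stopped within 1 mm of the predicted position and did not move when I pressed with about 10 N. Nothing was gripped.
- **Last checks:** The final pictures show the front closed against the chest. The other drawer, the block, the cone and the jar looked undisturbed. The arm stood clear, with wrist force near zero.
- **What disagreed:** My first move call was refused as "invalid input"; filling in every field of each row fixed it. The two cameras' position estimates differed by 3 to 9 mm, which did not matter for pushing.

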